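# Switch on and zero a kitchen scale

## Robot

A 6-joint arm with a two-finger parallel gripper is mounted at the origin on a cart in front of the work surface, level with it; the furniture and walls round the work are solid. World frame = base frame: x ahead of the robot, y to its left, z up, the work surface at z = 0. Lengths are in m, angles in degrees, forces in N, time in s.
With the tool pointing down it reaches from about 0.35 to 0.875 m from the base axis. Payload 4.2 kg.
Tool frame: the origin (TCP) lies at the very end of the fingers, on their centre line; the grasp point (between the pads) lies 19 mm behind it; z points along the fingers, y is the line along which they close (so a half turn about z gives the same grasp; the last joint's range is limited). The gripper opens to 87 mm and grips with 3 to 60 N. Pads are 19 mm wide; open, the fingers measure 117 mm over their backs; the gripper's body (75 mm by 190 mm) begins 51 mm behind the grasp point.
Start: joints at [-59.954, 22.042, 0.453, 0, -68.411, -14.817], TCP at [0.164, -0.603, 0.19] pointing down, gripper open.
Joint ranges: [-179.83, 179.83], [-69.29, 118.12], [-61.27, 80.66], [-181.25, 117.63], [-171.15, -9.14], [-177.46, 177.46]. Speed limits (degrees/s): [159.86, 159.86, 180, 180, 180, 180].

## Interface

Orientations are given as a 3x3 rotation matrix whose columns are the frame's x, y, z axes.
In Python, from station import * gives the robot as it stands.
- The arm moves only by the shell command python3 -m pendant 'ROWS'. ROWS is JSON, a list of rows, each an object of numbers: "x", "y", "z": the shift along the world's x, y, z normalised to -1 to 1, where 1 is 250 mm; "rx", "ry", "rz": the turn, a rotation vector about the world's x, y, z normalised to -1 to 1, where 1 is 180 degrees; "claw": the opening, from 0 (shut) to 1 (fully open). A call has exactly 8 rows; each row is the pose to reach, as a shift and turn from the pose commanded when the call began, turning the shorter way round; what a row does not reach only later rows make up. A row lasts 1/8 s, in which the tool goes at most 62.5 mm and 10.7 degrees, less where a joint would pass 70% of its speed; a pose out of reach is approached as far as the arm can. A call with a number of a shift or a turn outside -1 to 1 is refused whole. A call with a gripper value outside its range is refused whole. The fingers move at their own pace and stop on an object; the grip force is fixed at half the most. Time passes only in rows, so rows that repeat a pose let the fingers close, or fill a call up. It gives the time, the measured TCP pose, the force, the opening and the grip force at its end, in the units of the state.
- sense(): the state, without advancing time (a new reading comes with each control period).
- capture(name): name is "side" or "top" or "wrist"; returns a dict with "color" (384x512x3 uint8, red, green, blue), "mtx" (3x3 intrinsics, pixels), "k1" (the pictures are not rectified: a ray, as slopes to the right and down, at radius r is drawn at 1 + k1 r^2 times it, then the intrinsics apply), "world_to_cam" (4x4, takes a point from world to camera coordinates). Camera axes: x right, y up, looking along -z (the intrinsics and any distortion apply to the point x, -y, -z); pixel columns grow to the right and rows downward; lengths in m; the calibration is good to about 2 mm. A picture is of the moment at which its call begins. There is no depth.
- finish_job(): hands the job in; it is judged then, once.
Trained networks look in a picture, given as the dict that the camera call returned (one of the last four; its "shot" number tells which), for a name from the list of things; names that differ only in an ending like _2 or _b are one class to them, and where a whole thing is asked for, a point or a joint stands for the part that bears it (a point fixed in the world has none). Each returns a list of dicts, best first, with "conf" (0 to 1); they miss things now and then, are a little off and sometimes report something else, mostly with a low value. They report only what shows in the picture. A call takes as long as a camera call. They do not tell look-alikes from the thing itself.
- search_frame(picture, label): "centre" ([column, row] in pixels, amid what is visible of it).
- regions_of(picture, label): "region" (384x512 bool, what is visible of it) and "centre" ([column, row] in pixels, amid what is visible of it).
The state is a dict: "time_s": time; "joints": joint angles; "joint_velocities": joint speeds; "effort": joint torques, N m; "tcp_pos": TCP position; "ee_rot": TCP orientation; "wrist_force": force on the tool from outside, world axes, zero at the start; "moment": the same for the moment, N m; "gripper_width": opening from 0.0 (shut) to 1.0 (fully open); "gripper_force": force on a finger pad.
Only numpy, scipy, OpenCV 4.12 (cv2) and the standard library are available. Lean on these libraries where they do the work, as an engineer would, in place of code of your own. Each camera call takes 0.05 s, during which the arm holds its last target. There are 200 camera calls.

## Task

Get the kitchen scale ready for weighing into its bowl, using only the closed fingertips: first press the white-dotted raised end of the red power rocker until it has tipped fully over, then do the same with the dotted raised end of the black units rocker, and last press the round blue zero key all the way down, hold it down for a good second and let it come up again. Keep to that order, never press the round yellow lamp key, and leave the bowl on the scale and the tin and mug beside it where they stand; nothing is to be picked up.

Things in the scene. Friction and masses are not known exactly. Their poses are not given: they have to be found in the camera images.
- scale: White kitchen scale, fixed, 260 (x) x 230 (y) mm; origin: centre of its underside, on the worktop. Its -x side is the control panel, facing the robot, top 34 mm above the worktop; steel platform behind, top at 46 mm. Red rocker, black rocker, blue key and yellow key stand 50 mm apart in a row along the scale's y at its x = -93 mm (hinges, key axes); which is in which place varies.
- power_dot (a point): White dot on the RED rocker's raised half: press here. V-shaped paddle 24 mm wide (scale's y), two halves 26 mm long, hinge across its middle 44 mm above the worktop. Dot on the scale's +x (far) half, 19 mm from the hinge; that half slopes up outwards by about 0.36 rad at the start (dot at 51 mm) and lies level when fully tipped (dot at 44 mm). The point moves and turns with the rocker.
- units_dot (a point): White dot on the BLACK units rocker's raised half: press here. Same size and heights as the red rocker; its raised, dotted half is also the one on the scale's +x (far) side of the hinge. Dot 19 mm from the hinge; 51 mm above the worktop at the start, 44 mm when fully tipped.
- zero_top (a point): Centre of the top of the round BLUE zero key, 30 mm across; the top stands 49 mm above the worktop when up and 43 mm when fully down. It presses straight down.
- lamp_top (a point): Centre of the top of the round YELLOW lamp key, same size as the blue one. Not to be pressed.
- power (a joint): Angle of the red rocker, rad: 0 = off (dotted end up), 0.36 = fully tipped over. It stays where it is left; about 2 N at the dot moves it.
- units (a joint): Angle of the black rocker, rad: 0 = dotted end up, 0.36 = fully tipped over. It stays where it is left; about 2 N at the dot moves it.
- zero (a joint): Travel of the blue key, m: 0 = up, 0.006 = fully down. It springs back; 1.5 N starts it, 4.5 N takes it fully down.
- lamp (a joint): Travel of the yellow key, m: 0 = up, 0.006 = fully down, same spring.
- bowl_center (a point): Centre, half-way up, of the loose round green bowl (white inside), 150 mm across and 77 mm high, that stands on the scale's platform with its rim 123 mm above the worktop. Leave it there. Above and behind it hangs a wall cupboard: lower front edge at world x = 0.575 m, z = 0.45 m, from y = -0.21 to 0.38; keep wrist and arm clear of it (travel low over the controls).
- tin_center (a point): Centre, half-way up, of a loose round food tin, 75 mm across, 58 mm high, on the worktop to the scale's +y side. Leave it.
- mug_center (a point): Centre, half-way up, of a loose white mug, about 86 x 120 mm with its handle and 98 mm high, on the worktop to the scale's -y side. Leave it.
Mind the look-alikes: they are no part of the job. What is shaped like the part that bears bowl_center but orange is not meant.

How it is judged (in metres and radians):
On the way, in this order (a step that is already met when the one before it is completed fails the run):
1. the red power rocker is tipped fully over (value of joint power above 0.29 rad), for 0.1 s.
2. the black units rocker is tipped fully over (value of joint units above 0.29 rad), for 0.1 s.
3. the blue zero key is held fully down (value of joint zero above 0.0045 m), for 0.8 s.
4. the blue zero key is up again (value of joint zero below 0.0015 m), for 0.1 s.
At the end, for the whole second after the job is handed in: Both rockers are tipped fully over (past 0.29 of 0.36 rad), the blue and yellow keys are up (less than 1.5 mm down), the bowl stands upright on the platform within 20 mm of where it was, and the tin and mug are within 30 mm of where they were (value of joint each of power, units above 0.29 rad and value of joint each of zero, lamp below 0.0015 m and distance of bowl_center from where it was at the start of the episode below 0.02 m and angle between bowl_center's own z axis and vertical below 0.1 rad and distance of each of tin_center, mug_center from where it was at the start of the episode below 0.03 m); the robot touches nothing.
It fails at once if the black rocker is tipped while the red one is off (value of joint units above 0.15 rad and value of joint power below 0.25 rad).
It fails at once if the blue key is pressed while a rocker is not yet tipped over (value of joint zero above 0.003 m and value of joint any of power, units below 0.25 rad).
It fails at once if the yellow key is pressed (value of joint lamp above 0.003 m).
It fails at once if the bowl is shifted, lifted or tipped (distance of bowl_center from where it was at the start of the episode above 0.02 m or angle between bowl_center's own z axis and vertical above 0.2 rad).
It fails at once if the tin or the mug is knocked away or picked up (distance of any of tin_center, mug_center from where it was at the start of the episode above 0.03 m).
It also fails if it takes over 45 s, if anything falls off the work surface, if the arm or the gripper's body presses on something with over 40 N, if the wrist force passes 120 N, or if a joint passes its speed limit or range.

## Working session

There is one attempt and no reset: what is moved stays moved. The work goes in short steps, Python scripts to look and compute and a shell command to move; the robot and the scene stay as the last step left them, time stands still between calls to the robot, and variables do not carry over. Pictures are saved under pics/ and viewed, at most 10 in all, crops included, and the job is handed in when it is done.

```bash
mkdir -p pics; cat > h.py <<'E'
from station import *
import numpy as np, cv2
def ray(c,uv):
    K=np.array(c["mtx"]);u=(uv[0]-K[0,2])/K[0,0];v=(uv[1]-K[1,2])/K[1,1]
    rd=np.hypot(u,v);r=rd
    for _ in range(20): r=rd/(1+c["k1"]*r*r)
    s=r/rd if rd>0 else 1
    T=np.array(c["world_to_cam"]);R=T[:3,:3]
    return -R.T@T[:3,3], R.T@np.array([u*s,-v*s,-1])
def onz(c,uv,z):
    o,d=ray(c,uv);return (o+d*(z-o[2])/d[2]).round(4)
E
python3 - <<'E'
from h import *
s=sense();print(s["time_s"],s["tcp_pos"],s["ee_rot"])
for n in("top","side"):
    c=capture(n);cv2.imwrite(f"pics/{n}.png",c["color"][...,::-1])
    for l,z in(("power_dot",.051),("units_dot",.051),("zero_top",.049),("lamp_top",.049),("bowl_center",.0845),("tin_center",.029),("mug_center",.049),("scale",.034)):
        for r in search_frame(c,l)[:3]: print(n,l,round(r["conf"],2),np.round(r["centre"],1),onz(c,r["centre"],z))
E
```

```text
0.0 [ 0.16400275 -0.60238587  0.18873905] [[-9.64927859e-01 -2.62514342e-01 -6.68259302e-04]
 [-2.62515178e-01  9.64925523e-01  2.12505625e-03]
 [ 8.69627127e-05  2.22595419e-03 -9.99997519e-01]]
top power_dot 0.86 [264.3 217.4] [ 0.4719 -0.0094  0.051 ]
top units_dot 0.87 [287.2 221.2] [ 0.4653 -0.0547  0.051 ]
top zero_top 0.75 [310.5 224.1] [ 0.4605 -0.101   0.049 ]
top lamp_top 0.43 [239.  217.8] [0.4703 0.0405 0.049 ]
top bowl_center 0.93 [124.1 228.1] [0.4459 0.2549 0.0845]
top bowl_center 0.7 [312.4 221.6] [ 0.4641 -0.0999  0.0845]
top bowl_center 0.57 [287.9 144. ] [ 0.6132 -0.0519  0.0845]
top tin_center 0.6 [186.7 157.5] [0.5926 0.1505 0.029 ]
top mug_center 0.62 [367.6 165.4] [ 0.58   -0.2151  0.049 ]
side power_dot 0.76 [237.3 201.2] [ 0.4761 -0.021   0.051 ]
side units_dot 0.75 [233.2 209.3] [ 0.4659 -0.0521  0.051 ]
side zero_top 0.66 [228.3 224.5] [ 0.454  -0.1039  0.049 ]
side lamp_top 0.5 [234.8 189.8] [0.4725 0.0308 0.049 ]
side bowl_center 0.93 [300.8 187.7] [ 0.6147 -0.03    0.0845]
side bowl_center 0.75 [217.3 145.3] [0.4342 0.1969 0.0845]
side tin_center 0.55 [272. 163.] [0.5771 0.1916 0.029 ]
side scale 0.67 [260.4 227.1] [ 0.5206 -0.0979  0.034 ]
```

```bash
python3 - <<'E'
import cv2
a=cv2.imread("pics/top.png")[100:280,90:400];b=cv2.imread("pics/side.png")[100:280,130:380]
a=cv2.resize(a,None,fx=2.5,fy=2.5,interpolation=2)
cv2.imwrite("pics/a.png",a);cv2.imwrite("pics/b.png",cv2.resize(b,None,fx=3,fy=3,interpolation=2))
E
```

```text
(no output)
```

View pics/a.png

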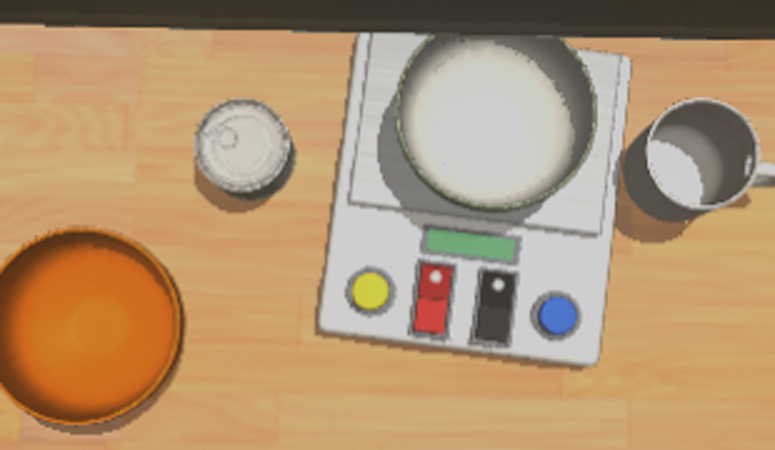

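View pics/b.png

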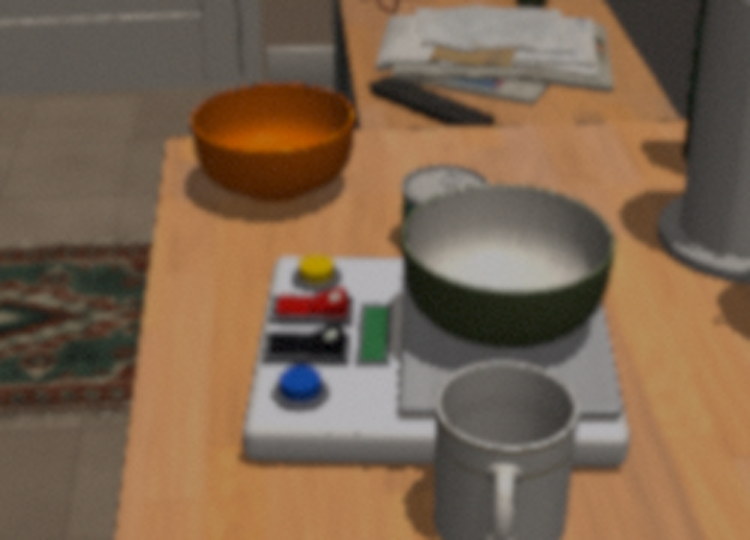

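The top view shows yellow, red, black and blue in a row from +y to -y. The red dot is at about (264,210) px, the black dot at (289,214), the blue key at (313,226) and yellow at (238,216). The green bowl stands behind on the platform, and the orange look-alike is off to the left. Next I'll fit the scale pose.

```bash
python3 - <<'E'
from h import *
from scipy.optimize import least_squares
obs={"top":[(264,210.4),(289.2,214),(312.8,226),(238,216.4)],"side":[(242.7,199.3),(240,212.7),(230.3,227.3),(235.7,189)]}
loc=np.array([[-93+17.5,25,51],[-93+17.5,-25,51],[-93,-75,49],[-93,75,49]])/1e3
C={n:capture(n) for n in obs}
for n in obs: print(n,[onz(C[n],p,l[2]).tolist() for p,l in zip(obs[n],loc)])
def P(p):
    c,s=np.cos(p[2]),np.sin(p[2]);return np.c_[loc[:,:2]@np.array([[c,s],[-s,c]])+p[:2],loc[:,2]]
for ns in(["top"],["side"],["top","side"]):
    f=lambda p:np.concatenate([(np.array([onz(C[n],q,l[2]) for q,l in zip(obs[n],loc)])-P(p))[:,:2].ravel() for n in ns])
    r=least_squares(f,[.57,-.03,-.1]);print(ns,r.x.round(4),np.degrees(r.x[2]).round(2),(r.fun*1e3).round(1));print(P(r.x).round(4).tolist())
E
```

```text
top [[0.4857, -0.0086, 0.051], [0.4795, -0.0586, 0.051], [0.4568, -0.1056, 0.049], [0.4731, 0.0426, 0.049]]
side [[0.4884, -0.0142, 0.051], [0.4799, -0.0662, 0.051], [0.4578, -0.1139, 0.049], [0.4747, 0.0342, 0.049]]
['top'] [ 0.5575 -0.0419 -0.1111] -6.37 [ 0.5  0.1 -0.2 -0.2  0.   0.5 -0.3 -0.4]
[[0.4852, -0.0087, 0.051], [0.4797, -0.0584, 0.051], [0.4568, -0.1061, 0.049], [0.4734, 0.043, 0.049]]
['side'] [ 0.5589 -0.0498 -0.1163] -6.66 [ 1.6  2.  -1.1 -0.3 -0.  -0.4 -0.5 -1.3]
[[0.4868, -0.0162, 0.051], [0.481, -0.0659, 0.051], [0.4578, -0.1135, 0.049], [0.4752, 0.0355, 0.049]]
['top', 'side'] [ 0.5582 -0.0458 -0.1137] -6.52 [-0.3  3.8 -0.8  3.5 -0.5  4.2 -1.2  3.4  2.4 -1.8 -0.4 -4.1  0.5 -4.1
  0.4 -5. ]
[[0.486, -0.0124, 0.051], [0.4803, -0.0621, 0.051], [0.4573, -0.1098, 0.049], [0.4743, 0.0392, 0.049]]
```

```bash
python3 -m pendant '[{"x":0.1,"y":0.25,"rz":-0.05,"claw":0},{"x":0.2,"y":0.5,"rz":-0.1,"claw":0},{"x":0.3,"y":0.75,"rz":-0.12,"claw":0},{"x":0.4,"y":1,"rz":-0.12,"claw":0},{"x":0.4,"y":1,"rz":-0.12,"claw":0},{"x":0.4,"y":1,"rz":-0.12,"claw":0},{"x":0.4,"y":1,"rz":-0.12,"claw":0},{"x":0.4,"y":1,"rz":-0.12,"claw":0}]'
python3 -m pendant '[{"x":0.1,"y":0.25,"claw":0},{"x":0.2,"y":0.5,"claw":0},{"x":0.4,"y":0.75,"claw":0},{"x":0.5,"y":1,"claw":0},{"x":0.5,"y":1,"claw":0},{"x":0.5,"y":1,"claw":0},{"x":0.5,"y":1,"claw":0},{"x":0.5,"y":1,"claw":0}]'
python3 - <<'E'
from h import *
s=sense();print(s["time_s"],s["tcp_pos"],s["ee_rot"],s["wrist_force"])
c=capture("wrist");cv2.imwrite("pics/w.png",c["color"][...,::-1])
for l,z in(("power_dot",.051),("units_dot",.051),("zero_top",.049),("lamp_top",.049)):
    for r in search_frame(c,l)[:3]: print(l,round(r["conf"],2),np.round(r["centre"],1),onz(c,r["centre"],z))
E
```

```text
1.0 [ 0.1642069  -0.60303019  0.18986243] [[-9.64881627e-01 -2.62685069e-01  3.05996664e-05]
 [-2.62685070e-01  9.64881626e-01 -2.79737599e-05]
 [-2.21767668e-05 -3.50294424e-05 -9.99999999e-01]] [-0.24240169 -0.35881161  0.24582563]$[0]: bad value
$[0]: bad value
```

View pics/w.png

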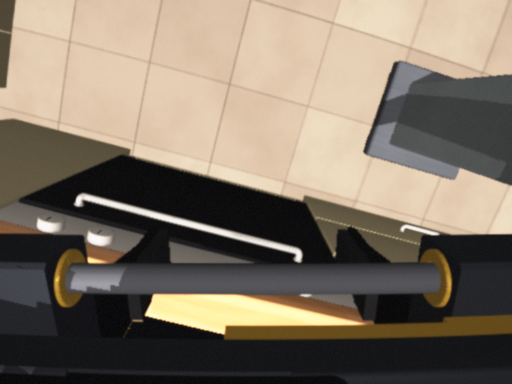

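The wrist picture shows only the oven and floor beside the cart, with the fingers across the middle at row 280. The move was refused because every key is required in each row.

```bash
python3 -m pendant '[{"x":0.1,"y":0.25,"z":0,"rx":0,"ry":0,"rz":-0.05,"claw":0},{"x":0.2,"y":0.5,"z":0,"rx":0,"ry":0,"rz":-0.1,"claw":0},{"x":0.3,"y":0.75,"z":0,"rx":0,"ry":0,"rz":-0.12,"claw":0},{"x":0.4,"y":1,"z":0,"rx":0,"ry":0,"rz":-0.12,"claw":0},{"x":0.4,"y":1,"z":0,"rx":0,"ry":0,"rz":-0.12,"claw":0},{"x":0.4,"y":1,"z":0,"rx":0,"ry":0,"rz":-0.12,"claw":0},{"x":0.4,"y":1,"z":0,"rx":0,"ry":0,"rz":-0.12,"claw":0},{"x":0.4,"y":1,"z":0,"rx":0,"ry":0,"rz":-0.12,"claw":0}]'
python3 -m pendant '[{"x":0.1,"y":0.25,"z":0,"rx":0,"ry":0,"rz":0,"claw":0},{"x":0.2,"y":0.5,"z":0,"rx":0,"ry":0,"rz":0,"claw":0},{"x":0.4,"y":0.75,"z":0,"rx":0,"ry":0,"rz":0,"claw":0},{"x":0.5,"y":1,"z":0,"rx":0,"ry":0,"rz":0,"claw":0},{"x":0.5,"y":1,"z":0,"rx":0,"ry":0,"rz":0,"claw":0},{"x":0.5,"y":1,"z":0,"rx":0,"ry":0,"rz":0,"claw":0},{"x":0.5,"y":1,"z":0,"rx":0,"ry":0,"rz":0,"claw":0},{"x":0.5,"y":1,"z":0,"rx":0,"ry":0,"rz":0,"claw":0}]'
python3 - <<'E'
from h import *
s=sense();print(s["time_s"],s["tcp_pos"],s["ee_rot"],s["wrist_force"])
c=capture("wrist");cv2.imwrite("pics/w2.png",c["color"][...,::-1])
for l,z in(("power_dot",.051),("units_dot",.051),("zero_top",.049),("lamp_top",.049)):
    for r in search_frame(c,l)[:3]: print(l,round(r["conf"],2),np.round(r["centre"],1),onz(c,r["centre"],z))
E
```

```text
time_s: 2.25
tcp_pos: [0.2639, -0.3538, 0.1897]
ee_rot: [[-0.994, 0.112, -0.0], [0.112, 0.994, 0.0], [0.0, 0.0, -1.0]]
wrist_force: [0.4, -0.5, 1.2]
gripper_width: 0.173
gripper_force: 0.0
time_s: 3.25
tcp_pos: [0.3887, -0.104, 0.1897]
ee_rot: [[-0.994, 0.113, -0.0], [0.113, 0.994, -0.0], [0.0, -0.0, -1.0]]
wrist_force: [0.0, 0.3, -0.1]
gripper_width: 0.006
gripper_force: 0.0
3.25 [ 0.38874236 -0.10402646  0.18973461] [[-9.93588503e-01  1.13056180e-01 -4.33001608e-04]
 [ 1.13056232e-01  9.93588586e-01 -9.76369391e-05]
 [ 4.19186996e-04 -1.45964470e-04 -9.99999901e-01]] [ 0.01022299  0.26273155 -0.09503561]
power_dot 0.89 [345.9 221.7] [ 0.4502 -0.0109  0.051 ]
units_dot 0.66 [303.6 223.1] [ 0.4465 -0.0556  0.051 ]
lamp_top 0.88 [392.4 235.4] [0.4728 0.0397 0.049 ]
```

View pics/w2.png

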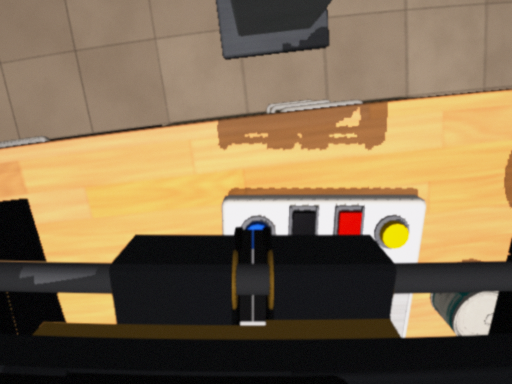

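The fingers are now shut. The wrist view shows yellow at (395,236), red at (348,222), black at (303,222), with blue behind the fingertips at (257,228). That agrees with the top-view fit to within about 3 mm, so I'll go above the red dot.

```bash
python3 -m pendant '[{"x":0.1,"y":0.19,"z":0,"rx":0,"ry":0,"rz":0,"claw":0},{"x":0.2,"y":0.376,"z":0,"rx":0,"ry":0,"rz":0,"claw":0},{"x":0.38,"y":0.376,"z":-0.1,"rx":0,"ry":0,"rz":0,"claw":0},{"x":0.38,"y":0.376,"z":-0.25,"rx":0,"ry":0,"rz":0,"claw":0},{"x":0.38,"y":0.376,"z":-0.4,"rx":0,"ry":0,"rz":0,"claw":0},{"x":0.38,"y":0.376,"z":-0.48,"rx":0,"ry":0,"rz":0,"claw":0},{"x":0.38,"y":0.376,"z":-0.48,"rx":0,"ry":0,"rz":0,"claw":0},{"x":0.38,"y":0.376,"z":-0.48,"rx":0,"ry":0,"rz":0,"claw":0}]'
python3 - <<'E'
from h import *
a=capture("side")["color"][100:280,130:380,::-1];b=capture("top")["color"][100:280,150:400,::-1]
cv2.imwrite("pics/c.png",cv2.resize(np.vstack([a,b]),None,fx=1.65,fy=1.65,interpolation=2))
E
```

```text
time_s: 4.5
tcp_pos: [0.4851, -0.009, 0.0708]
ee_rot: [[-0.994, 0.111, 0.002], [0.111, 0.994, 0.0], [-0.002, 0.0, -1.0]]
wrist_force: [-0.1, 0.0, 0.8]
gripper_width: 0.007
gripper_force: 0.0
```

View pics/c.png

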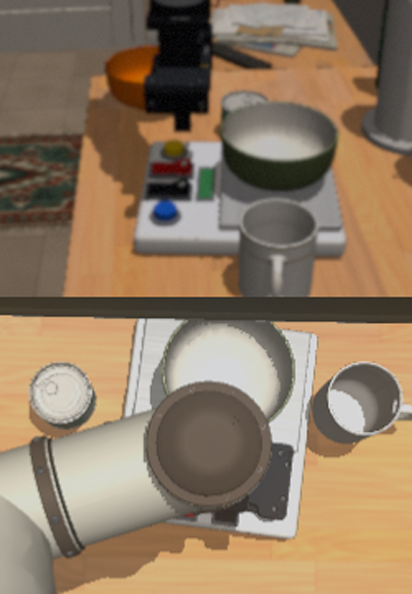

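In the side view, the closed fingertip ends at about (240,178) px, above the red rocker, with the gripper clear of the bowl. I'll project the TCP to settle the 8 mm disagreement between the side and top views.

```bash
python3 - <<'E'
from h import *
c=capture("side");T=np.array(c["world_to_cam"]);K=np.array(c["mtx"])
for p in([.4851,-.009,.0703],[.4851,-.0087,.051],[.4868,-.0162,.051]):
    q=T[:3,:3]@p+T[:3,3];u,v=-q[0]/q[2],q[1]/q[2];k=1+c["k1"]*(u*u+v*v);print(K[0,0]*u*k+K[0,2],K[1,1]*v*k+K[1,2])
cv2.imwrite("pics/d.png",cv2.resize(c["color"][150:230,195:295,::-1],None,fx=6,fy=6,interpolation=2))
E
```

```text
240.94121482153741 190.7572090300911
241.1018357765973 198.03472369380194
242.03661805885883 199.8183590756689
```

View pics/d.png

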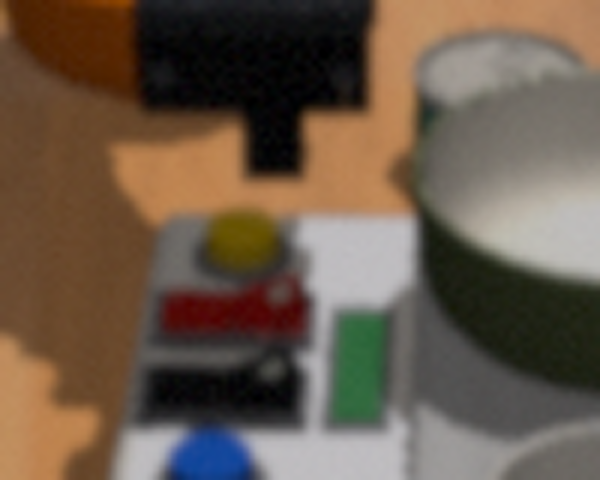

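The visible fingertip ends at row 179, but the TCP projects to row 191. That could mean it is higher than reported or displaced toward the yellow key, so I'll check with the wrist view before pressing.

```bash
python3 - <<'E'
from h import *
s=sense();print(s["time_s"],s["tcp_pos"],s["joints"])
c=capture("wrist");w=c["color"][...,::-1].copy()
def pr(c,p):
    T=np.array(c["world_to_cam"]);K=np.array(c["mtx"]);q=T[:3,:3]@np.array(p)+T[:3,3];u,v=-q[0]/q[2],q[1]/q[2];k=1+c["k1"]*(u*u+v*v);return np.round([K[0,0]*u*k+K[0,2],K[1,1]*v*k+K[1,2]],1)
t=s["tcp_pos"];print("wrist tcp",pr(c,t),"red hinge",pr(c,[.466,-.0066,.044]),"yellow",pr(c,[.4734,.043,.049]),"near edge red",pr(c,[.442,-.004,.052]))
cv2.imwrite("pics/w3.png",w)
d=capture("top");print([onz(d,(275,190),z) for z in(.2,.25,.3,.35)])
e=capture("side");print([pr(e,[t[0],t[1],z]) for z in(.07,.1,.141,.2)], "cam",ray(e,(256,192)))
print([pr(e,[.558+0.13*a,-.042+.115*b,.034]) for a,b in((-1,1),(-1,-1))])
E
```

```text
4.65 [ 0.48504129 -0.00883965  0.07102523] [ 1.81937146e+01  1.58709748e+01 -2.82789770e+01  1.00334201e-02
 -4.57015878e+01 -1.14569351e+02]
wrist tcp [251.3 223.3] red hinge [251.6 182.6] yellow [326.7 187.1] near edge red [251.4 148.7]
[array([ 0.5108, -0.0218,  0.2   ]), array([ 0.5054, -0.019 ,  0.25  ]), array([ 0.5   , -0.0163,  0.3   ]), array([ 0.4947, -0.0136,  0.35  ])]
[array([240.9, 190.8]), array([240.6, 179.1]), array([240.3, 162.5]), array([239.7, 137.3])] cam (array([ 0.45349439, -0.83994056,  0.58365287]), array([ 0.06624168,  0.84680005, -0.52817663]))
[array([215.8, 186.7]), array([216.1, 247.1])]
```

View pics/w3.png

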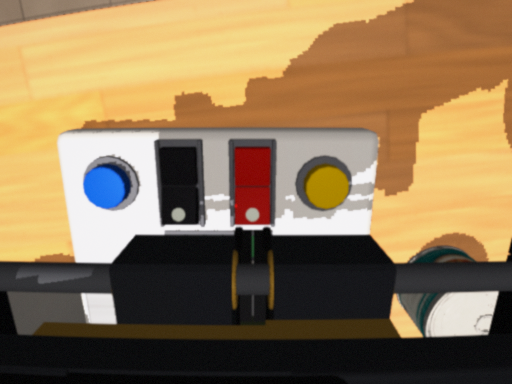

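The wrist view confirms lateral alignment: the tip is at column 253, the red dot at (252,214), black dot at (178,214), blue at (107,186) and yellow at (327,186). Only the tip height is in doubt, so I'll press down in small steps and watch the force.

```bash
python3 -m pendant '[{"x":0,"y":0,"z":-0.02,"rx":0,"ry":0,"rz":0,"claw":0},{"x":0,"y":0,"z":-0.04,"rx":0,"ry":0,"rz":0,"claw":0},{"x":0,"y":0,"z":-0.06,"rx":0,"ry":0,"rz":0,"claw":0},{"x":0,"y":0,"z":-0.07,"rx":0,"ry":0,"rz":0,"claw":0},{"x":0,"y":0,"z":-0.08,"rx":0,"ry":0,"rz":0,"claw":0},{"x":0,"y":0,"z":-0.09,"rx":0,"ry":0,"rz":0,"claw":0},{"x":0,"y":0,"z":-0.1,"rx":0,"ry":0,"rz":0,"claw":0},{"x":0,"y":0,"z":-0.1,"rx":0,"ry":0,"rz":0,"claw":0}]'
python3 - <<'E'
from h import *
c=capture("side")["color"][150:230,195:295,::-1];w=capture("wrist")["color"][110:250,50:390,::-1]
cv2.imwrite("pics/e.png",np.vstack([cv2.resize(c,(408,326)),cv2.resize(w,(408,168))]))
E
```

```text
time_s: 5.8
tcp_pos: [0.484, -0.0091, 0.0447]
ee_rot: [[-0.994, 0.111, -0.0], [0.111, 0.994, -0.0], [0.0, -0.0, -1.0]]
wrist_force: [0.1, -0.2, 0.2]
gripper_width: 0.006
gripper_force: 0.0
```

View pics/e.png

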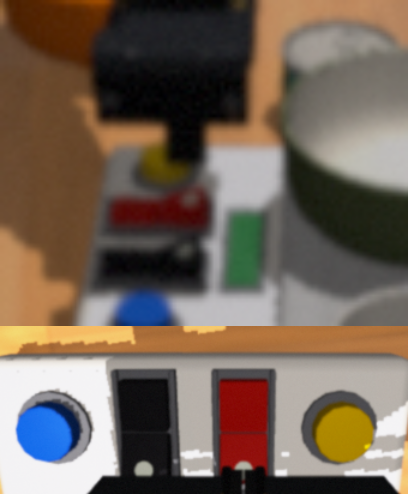

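There is no force, and the side view shows the tip at about z = 0.076, so the real tip sits about 30 mm above the reported TCP. The gripper body stays clear of the bowl, so I'll keep probing downward in small steps.

```bash
python3 -m pendant '[{"x":0,"y":0,"z":-0.02,"rx":0,"ry":0,"rz":0,"claw":0},{"x":0,"y":0,"z":-0.04,"rx":0,"ry":0,"rz":0,"claw":0},{"x":0,"y":0,"z":-0.05,"rx":0,"ry":0,"rz":0,"claw":0},{"x":0,"y":0,"z":-0.06,"rx":0,"ry":0,"rz":0,"claw":0},{"x":0,"y":0,"z":-0.07,"rx":0,"ry":0,"rz":0,"claw":0},{"x":0,"y":0,"z":-0.08,"rx":0,"ry":0,"rz":0,"claw":0},{"x":0,"y":0,"z":-0.09,"rx":0,"ry":0,"rz":0,"claw":0},{"x":0,"y":0,"z":-0.09,"rx":0,"ry":0,"rz":0,"claw":0}]'
```

```text
time_s: 6.9
tcp_pos: [0.4841, -0.0091, 0.0222]
ee_rot: [[-0.994, 0.111, -0.0], [0.111, 0.994, -0.0], [0.0, -0.0, -1.0]]
wrist_force: [0.6, -0.1, -0.2]
gripper_width: 0.007
gripper_force: 0.0
```

```bash
python3 -m pendant '[{"x":0,"y":0,"z":-0.005,"rx":0,"ry":0,"rz":0,"claw":0},{"x":0,"y":0,"z":-0.01,"rx":0,"ry":0,"rz":0,"claw":0},{"x":0,"y":0,"z":-0.015,"rx":0,"ry":0,"rz":0,"claw":0},{"x":0,"y":0,"z":-0.02,"rx":0,"ry":0,"rz":0,"claw":0},{"x":0,"y":0,"z":-0.02,"rx":0,"ry":0,"rz":0,"claw":0},{"x":0,"y":0,"z":-0.02,"rx":0,"ry":0,"rz":0,"claw":0},{"x":0,"y":0,"z":-0.02,"rx":0,"ry":0,"rz":0,"claw":0},{"x":0,"y":0,"z":-0.02,"rx":0,"ry":0,"rz":0,"claw":0}]'
python3 - <<'E'
from h import *
c=capture("side")["color"][150:230,195:295,::-1];w=capture("wrist")["color"][110:250,50:390,::-1]
cv2.imwrite("pics/f.png",np.vstack([cv2.resize(c,(408,326)),cv2.resize(w,(408,168))]))
E
```

```text
time_s: 7.9
tcp_pos: [0.4844, -0.0089, 0.0174]
ee_rot: [[-0.994, 0.111, 0.0], [0.111, 0.994, 0.0], [-0.0, 0.0, -1.0]]
wrist_force: [0.5, 0.6, 1.5]
gripper_width: 0.002
gripper_force: 0.7
```

View pics/f.png

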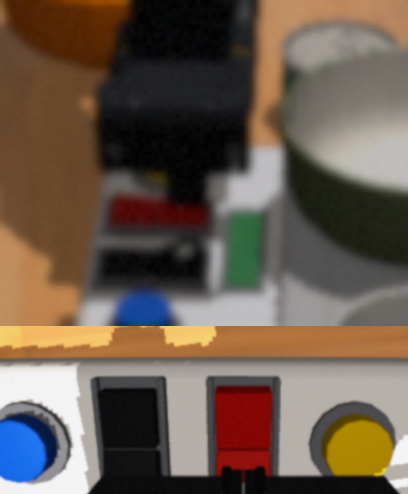

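Contact at 1.5 N, and the tip covers the red dot in both views. Pressing on.

```bash
python3 -m pendant '[{"x":0,"y":0,"z":-0.004,"rx":0,"ry":0,"rz":0,"claw":0},{"x":0,"y":0,"z":-0.008,"rx":0,"ry":0,"rz":0,"claw":0},{"x":0,"y":0,"z":-0.012,"rx":0,"ry":0,"rz":0,"claw":0},{"x":0,"y":0,"z":-0.016,"rx":0,"ry":0,"rz":0,"claw":0},{"x":0,"y":0,"z":-0.02,"rx":0,"ry":0,"rz":0,"claw":0},{"x":0,"y":0,"z":-0.02,"rx":0,"ry":0,"rz":0,"claw":0},{"x":0,"y":0,"z":-0.02,"rx":0,"ry":0,"rz":0,"claw":0},{"x":0,"y":0,"z":-0.02,"rx":0,"ry":0,"rz":0,"claw":0}]'
```

```text
time_s: 9.0
tcp_pos: [0.4837, -0.0091, 0.0122]
ee_rot: [[-0.994, 0.111, -0.001], [0.111, 0.994, -0.0], [0.001, -0.0, -1.0]]
wrist_force: [0.8, 0.7, -0.3]
gripper_width: 0.001
gripper_force: 0.1
```

```bash
python3 -m pendant '[{"x":0,"y":0,"z":-0.004,"rx":0,"ry":0,"rz":0,"claw":0},{"x":0,"y":0,"z":-0.008,"rx":0,"ry":0,"rz":0,"claw":0},{"x":0,"y":0,"z":-0.012,"rx":0,"ry":0,"rz":0,"claw":0},{"x":0,"y":0,"z":-0.012,"rx":0,"ry":0,"rz":0,"claw":0},{"x":0,"y":0,"z":-0.012,"rx":0,"ry":0,"rz":0,"claw":0},{"x":0,"y":0,"z":-0.012,"rx":0,"ry":0,"rz":0,"claw":0},{"x":0,"y":0,"z":-0.012,"rx":0,"ry":0,"rz":0,"claw":0},{"x":0,"y":0,"z":-0.012,"rx":0,"ry":0,"rz":0,"claw":0}]'
python3 -c "
from h import *
for _ in range(3):
    s=sense();print(s['wrist_force'],s['tcp_pos'],s['gripper_force']);c=capture('wrist')
cv2.imwrite('pics/g.png',c['color'][...,::-1])"
```

```text
time_s: 10.0
tcp_pos: [0.4838, -0.0091, 0.0114]
ee_rot: [[-0.994, 0.11, -0.0], [0.11, 0.994, -0.001], [0.0, -0.001, -1.0]]
wrist_force: [-6.1, 1.4, 18.0]
gripper_width: 0.007
gripper_force: 9.2
[-6.0861414   1.3570188  17.97389972] [ 0.48383565 -0.00914676  0.01144197] 9.173653330653906
[-5.55079748  1.56168018 18.1900366 ] [ 0.48385032 -0.00915653  0.01145626] 9.17364489287138
[-6.93902533  2.02135385 18.98949171] [ 0.48386962 -0.00912851  0.01147927] 9.173137780744582
```

The hard stop is reached at 18 N with reported z = 0.0114, so the red rocker is fully tipped. Next I'll lift and shift over to the black dot.

```bash
python3 -m pendant '[{"x":0,"y":0,"z":0.08,"rx":0,"ry":0,"rz":0,"claw":0},{"x":0,"y":0,"z":0.14,"rx":0,"ry":0,"rz":0,"claw":0},{"x":0,"y":0,"z":0.14,"rx":0,"ry":0,"rz":0,"claw":0},{"x":-0.022,"y":-0.1,"z":0.14,"rx":0,"ry":0,"rz":0,"claw":0},{"x":-0.022,"y":-0.2,"z":0.14,"rx":0,"ry":0,"rz":0,"claw":0},{"x":-0.022,"y":-0.2,"z":0.14,"rx":0,"ry":0,"rz":0,"claw":0},{"x":-0.022,"y":-0.2,"z":0.14,"rx":0,"ry":0,"rz":0,"claw":0},{"x":-0.022,"y":-0.2,"z":0.14,"rx":0,"ry":0,"rz":0,"claw":0}]'
python3 - <<'E'
from h import *
w=capture("wrist")["color"][...,::-1];c=capture("side")["color"][150:240,195:315,::-1]
cv2.imwrite("pics/g.png",np.hstack([cv2.resize(w,(512,384)),cv2.resize(c,(288,384))]))
E
```

```text
time_s: 11.15
tcp_pos: [0.4786, -0.0585, 0.0441]
ee_rot: [[-0.994, 0.11, -0.0], [0.11, 0.994, -0.0], [0.0, -0.0, -1.0]]
wrist_force: [0.7, 0.7, 0.5]
gripper_width: 0.004
gripper_force: 0.0
```

View pics/g.png

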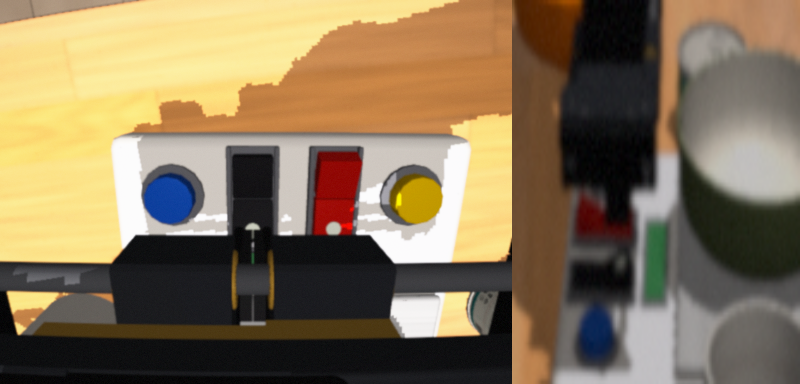

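The red rocker is tipped: its near end now stands raised at (337,170). The tip sits centred on the black rocker at (252,230). Pressing black.

```bash
python3 -m pendant '[{"x":0,"y":0,"z":-0.04,"rx":0,"ry":0,"rz":0,"claw":0},{"x":0,"y":0,"z":-0.08,"rx":0,"ry":0,"rz":0,"claw":0},{"x":0,"y":0,"z":-0.1,"rx":0,"ry":0,"rz":0,"claw":0},{"x":0,"y":0,"z":-0.11,"rx":0,"ry":0,"rz":0,"claw":0},{"x":0,"y":0,"z":-0.12,"rx":0,"ry":0,"rz":0,"claw":0},{"x":0,"y":0,"z":-0.13,"rx":0,"ry":0,"rz":0,"claw":0},{"x":0,"y":0,"z":-0.14,"rx":0,"ry":0,"rz":0,"claw":0},{"x":0,"y":0,"z":-0.14,"rx":0,"ry":0,"rz":0,"claw":0}]'
```

```text
time_s: 12.25
tcp_pos: [0.4792, -0.0591, 0.0115]
ee_rot: [[-0.994, 0.11, 0.001], [0.11, 0.994, -0.001], [-0.001, -0.0, -1.0]]
wrist_force: [-4.1, 1.2, 16.1]
gripper_width: 0.007
gripper_force: 8.3
```

```bash
python3 -m pendant '[{"x":0,"y":0,"z":0,"rx":0,"ry":0,"rz":0,"claw":0},{"x":0,"y":0,"z":0,"rx":0,"ry":0,"rz":0,"claw":0},{"x":0,"y":0,"z":0,"rx":0,"ry":0,"rz":0,"claw":0},{"x":0,"y":0,"z":0,"rx":0,"ry":0,"rz":0,"claw":0},{"x":0,"y":0,"z":0,"rx":0,"ry":0,"rz":0,"claw":0},{"x":0,"y":0,"z":0,"rx":0,"ry":0,"rz":0,"claw":0},{"x":0,"y":0,"z":0,"rx":0,"ry":0,"rz":0,"claw":0},{"x":0,"y":0,"z":0,"rx":0,"ry":0,"rz":0,"claw":0}]'
```

```text
time_s: 13.25
tcp_pos: [0.4793, -0.0591, 0.0115]
ee_rot: [[-0.994, 0.11, 0.001], [0.11, 0.994, -0.0], [-0.001, -0.0, -1.0]]
wrist_force: [-4.2, 0.9, 16.1]
gripper_width: 0.007
gripper_force: 8.2
```

The black rocker is at its stop (16 N at the same height as red). Lifting and moving over the blue key.

```bash
python3 -m pendant '[{"x":0,"y":0,"z":0.08,"rx":0,"ry":0,"rz":0,"claw":0},{"x":0,"y":0,"z":0.14,"rx":0,"ry":0,"rz":0,"claw":0},{"x":0,"y":0,"z":0.14,"rx":0,"ry":0,"rz":0,"claw":0},{"x":-0.05,"y":-0.1,"z":0.14,"rx":0,"ry":0,"rz":0,"claw":0},{"x":-0.09,"y":-0.19,"z":0.14,"rx":0,"ry":0,"rz":0,"claw":0},{"x":-0.09,"y":-0.19,"z":0.14,"rx":0,"ry":0,"rz":0,"claw":0},{"x":-0.09,"y":-0.19,"z":0.14,"rx":0,"ry":0,"rz":0,"claw":0},{"x":-0.09,"y":-0.19,"z":0.14,"rx":0,"ry":0,"rz":0,"claw":0}]'
python3 - <<'E'
from h import *
c=capture("wrist");im=c["color"].astype(int)
def m(mask): y,x=np.nonzero(mask[:240]);return len(x),x.mean().round(1),y.mean().round(1)
b=m((im[...,2]>120)&(im[...,0]<80));y=m((im[...,0]>150)&(im[...,2]<40)&(im[...,1]>110))
print(b,onz(c,b[1:],.049),y,onz(c,y[1:],.049))
E
```

```text
time_s: 14.25
tcp_pos: [0.4565, -0.106, 0.0441]
ee_rot: [[-0.994, 0.11, -0.0], [0.11, 0.994, 0.0], [0.0, 0.0, -1.0]]
wrist_force: [-0.1, 0.5, -0.2]
gripper_width: 0.008
gripper_force: 0.0
(922, np.float64(251.7), np.float64(218.5)) [ 0.4517 -0.1053  0.049 ] (1263, np.float64(491.3), np.float64(223.3)) [0.4718 0.0426 0.049 ]
```

The blue key is aligned in y, and part of it is hidden by the finger, which explains the x offset. Pressing and holding it.

```bash
python3 -m pendant '[{"x":0,"y":0,"z":-0.04,"rx":0,"ry":0,"rz":0,"claw":0},{"x":0,"y":0,"z":-0.08,"rx":0,"ry":0,"rz":0,"claw":0},{"x":0,"y":0,"z":-0.1,"rx":0,"ry":0,"rz":0,"claw":0},{"x":0,"y":0,"z":-0.115,"rx":0,"ry":0,"rz":0,"claw":0},{"x":0,"y":0,"z":-0.13,"rx":0,"ry":0,"rz":0,"claw":0},{"x":0,"y":0,"z":-0.14,"rx":0,"ry":0,"rz":0,"claw":0},{"x":0,"y":0,"z":-0.146,"rx":0,"ry":0,"rz":0,"claw":0},{"x":0,"y":0,"z":-0.146,"rx":0,"ry":0,"rz":0,"claw":0}]'
```

```text
time_s: 15.3
tcp_pos: [0.4559, -0.1066, 0.0104]
ee_rot: [[-0.994, 0.11, -0.0], [0.11, 0.994, -0.001], [0.0, -0.001, -1.0]]
wrist_force: [-7.8, 3.5, 22.4]
gripper_width: 0.006
gripper_force: 11.7
```

```bash
python3 -m pendant '[{"x":0,"y":0,"z":0,"rx":0,"ry":0,"rz":0,"claw":0},{"x":0,"y":0,"z":0,"rx":0,"ry":0,"rz":0,"claw":0},{"x":0,"y":0,"z":0,"rx":0,"ry":0,"rz":0,"claw":0},{"x":0,"y":0,"z":0,"rx":0,"ry":0,"rz":0,"claw":0},{"x":0,"y":0,"z":0,"rx":0,"ry":0,"rz":0,"claw":0},{"x":0,"y":0,"z":0,"rx":0,"ry":0,"rz":0,"claw":0},{"x":0,"y":0,"z":0,"rx":0,"ry":0,"rz":0,"claw":0},{"x":0,"y":0,"z":0,"rx":0,"ry":0,"rz":0,"claw":0}]'
```

```text
time_s: 16.3
tcp_pos: [0.4559, -0.1066, 0.0104]
ee_rot: [[-0.994, 0.11, -0.0], [0.11, 0.994, -0.001], [0.0, -0.001, -1.0]]
wrist_force: [-7.2, 4.3, 23.7]
gripper_width: 0.006
gripper_force: 11.5
```

It is fully down (22 N, 1 mm below the rocker stop, as expected). I'll hold briefly more, then lift and retract.

```bash
python3 -m pendant '[{"x":0,"y":0,"z":0,"rx":0,"ry":0,"rz":0,"claw":0},{"x":0,"y":0,"z":0,"rx":0,"ry":0,"rz":0,"claw":0},{"x":0,"y":0,"z":0.1,"rx":0,"ry":0,"rz":0,"claw":0},{"x":0,"y":0,"z":0.25,"rx":0,"ry":0,"rz":0,"claw":0},{"x":0,"y":0,"z":0.4,"rx":0,"ry":0,"rz":0,"claw":0},{"x":-0.1,"y":-0.1,"z":0.55,"rx":0,"ry":0,"rz":0,"claw":0},{"x":-0.3,"y":-0.3,"z":0.6,"rx":0,"ry":0,"rz":0,"claw":0},{"x":-0.3,"y":-0.5,"z":0.6,"rx":0,"ry":0,"rz":0,"claw":0}]'
python3 -m pendant '[{"x":0,"y":-0.3,"z":0,"rx":0,"ry":0,"rz":0,"claw":0},{"x":0,"y":-0.3,"z":0,"rx":0,"ry":0,"rz":0,"claw":0},{"x":0,"y":-0.3,"z":0,"rx":0,"ry":0,"rz":0,"claw":0},{"x":0,"y":-0.3,"z":0,"rx":0,"ry":0,"rz":0,"claw":0},{"x":0,"y":-0.3,"z":0,"rx":0,"ry":0,"rz":0,"claw":0},{"x":0,"y":-0.3,"z":0,"rx":0,"ry":0,"rz":0,"claw":0},{"x":0,"y":-0.3,"z":0,"rx":0,"ry":0,"rz":0,"claw":0},{"x":0,"y":-0.3,"z":0,"rx":0,"ry":0,"rz":0,"claw":0}]'
python3 - <<'E'
from h import *
c=capture("top");o=cv2.imread("pics/top.png")[...,::-1]
for l in("power_dot","units_dot","zero_top","lamp_top","bowl_center","tin_center","mug_center"):
    print(l,[(round(r["conf"],2),np.round(r["centre"],1).tolist()) for r in search_frame(c,l)[:3]])
for n,p in(("red",(264,210)),("black",(289,214))):
    x,y=p;print(n,[cv2.minMaxLoc(cv2.cvtColor(np.ascontiguousarray(i[y-7:y+10,x-5:x+6]),7))[1::2] for i in(o,c["color"])])
E
```

```text
time_s: 17.3
tcp_pos: [0.3801, -0.2321, 0.1596]
ee_rot: [[-0.994, 0.109, 0.004], [0.109, 0.994, -0.001], [-0.005, -0.0, -1.0]]
wrist_force: [1.9, 0.9, 0.5]
gripper_width: 0.005
gripper_force: 0.0
time_s: 18.3
tcp_pos: [0.3813, -0.3063, 0.1579]
ee_rot: [[-0.994, 0.111, 0.0], [0.111, 0.994, -0.0], [-0.0, -0.0, -1.0]]
wrist_force: [-0.6, 0.0, -0.2]
gripper_width: 0.004
gripper_force: 0.0
power_dot [(0.54, [264.3, 215.0])]
units_dot [(0.77, [284.0, 218.6])]
zero_top [(0.67, [312.0, 223.5])]
lamp_top [(0.68, [237.7, 217.3])]
bowl_center [(0.79, [290.3, 145.5]), (0.6, [124.1, 228.1]), (0.41, [235.8, 217.7])]
tin_center [(0.96, [188.3, 156.7])]
mug_center [(0.62, [366.8, 165.3])]
red [(206.0, (3, 0)), (217.0, (6, 0))]
black [(206.0, (9, 0)), (216.0, (9, 0))]
```

```bash
python3 -c "
from station import *
print(finish_job())"
```

```text
the job is handed in; nothing more can be done
None
```

The job is handed in with no verdict returned: red then black rocker pressed to their stops, blue zero key held fully down over a second and released, yellow key untouched, bowl, tin and mug unmoved in the last top view, about 18 s used.

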